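# Angle a batten past the post into the trimming jig

### The job

Push the loose pale batten along the bench into the trimming jig: angle its drilled end in behind the steel post first, then swing the other end in past the short end block, so that it finally lies between the two end blocks, flat against the back fence along its whole length. Only push it with the fingers, never lift or tip it, and leave the other things on the bench where they are.

Things in the scene. Friction and masses are not known exactly. Their poses are not given: they have to be found in the camera images.
- batten: Loose straight batten of pale wood, 28 mm (its x) by 220 mm long (its y) by 26 mm high, about 0.25 kg. Origin at the centre of its underside, z up. A dark hole shows on its top 15 mm from the +y end (the drilled end). It starts in front of the jig, shifted towards the short end block, drilled end nearest the post.
- batten_head (a point): Centre of the batten's drilled end face (+y end), 13 mm above its underside.
- batten_tail (a point): Centre of the batten's plain end face (-y end), 13 mm above its underside.
- jig: Fixed trimming jig of brown wood, 30 mm high, open in front; the bench is its floor. Origin at bench level, middle of the back fence's front face; x points away from the robot into the fence, y along it (robot's left). Fence: x 0 to 24, y -148 to 148 mm. A batten lying home has its origin at x = -14 mm, y within 10 mm of 0.
- long_block (a point): Front inner corner, at bench level, of the jig's long end block, in the jig's frame x = -50, y = 120 mm. The block spans y 120 to 148 mm and runs back to the fence.
- short_block (a point): Front inner corner, at bench level, of the jig's short end block, in the jig's frame x = -22, y = -120 mm. The block spans y -148 to -120 mm and runs back to the fence. The bay between the blocks is 240 mm long.
- post: Upright steel post, 20 mm in diameter, 42 mm high, fixed to the bench in front of the bay. Origin at the centre of its foot, in the jig's frame at x = -56, y = 65 mm, so 46 mm of clear space lies between it and the fence. It stops the batten from being pushed straight in.
- plane: Bystander: small wooden hand plane, body 150 by 50 by 35 mm with a steel blade standing up to about 80 mm, loose, left of the work. Origin at the centre of its underside.
- glue: Bystander: closed jar with a white cap, 60 mm in diameter, 85 mm high, loose, right of the work. Origin at the centre of its underside.
- hoop: Bystander: small bentwood hoop, 120 mm in diameter, 30 mm high, loose, lying flat at the right near the robot. Origin at the centre of its underside.
Mind the look-alikes: they are no part of the job. Several things look just like the batten: the one meant starts nearest to the robot's base.

How it is judged:
On the way:
1. the drilled end is behind the post while the plain end is still outside, in front of the short end block (y of batten_head in the frame of jig above 0.075 m and x of batten_head in the frame of jig above -0.045 m and x of batten_tail in the frame of jig below -0.03 m), for 0.1 s.
At the end, for the whole second after the job is handed in: The batten lies at rest, flat on the bench, between the two end blocks, both its ends within 5 mm of lying against the back fence (x of batten_head in the frame of jig between -0.019 and -0.009 m and x of batten_tail in the frame of jig between -0.019 and -0.009 m and y of batten in the frame of jig between -0.013 and 0.013 m and height (world z) of batten below 0.004 m and angle between batten's own z axis and vertical below 0.06 rad and linear speed of batten below 0.01 m/s); the robot touches nothing.
It fails at once if the batten is lifted more than 12 mm or tipped (height (world z) of batten above 0.012 m or angle between batten's own z axis and vertical above 0.2 rad).
It fails at once if the plane is pushed aside by more than 25 mm (distance of plane from where it was at the start of the episode above 0.025 m).
It fails at once if the glue is pushed aside by more than 25 mm (distance of glue from where it was at the start of the episode above 0.025 m).
It fails at once if the hoop is pushed aside by more than 25 mm (distance of hoop from where it was at the start of the episode above 0.025 m).
It also fails if it takes over 69 s, if anything falls off the work surface, if the arm or the gripper's body presses on something with over 40 N, if the wrist force passes 120 N, or if a joint passes its speed limit or range.

### The arm

A 7-joint arm with a two-finger parallel gripper is mounted at the origin on the work surface. World frame = base frame: x ahead of the robot, y to its left, z up, the work surface at z = 0. Lengths are in m, angles in rad, forces in N, time in s.
With the tool pointing down it reaches from about 0.4 to 0.925 m from the base axis. Payload 5.6 kg.
Tool frame: the origin (TCP) lies on the centre line of the jaws, within the pads' length; the fingertips stand 17 mm ahead of it and the grasp point (between the pads) lies 2 mm behind it (bot.tips_ahead is the distance from the TCP to the fingertips, in m); z points along the fingers, y is the direction in which the jaws open and shut (so a half turn about z gives the same grasp; the last joint's range is limited). The gripper opens to 85 mm and grips with 20 to 120 N. Pads are 22 mm wide; open, the fingers measure 114 mm over their backs; the gripper's body (76 mm by 85 mm) begins 54 mm behind the grasp point. The pads swing forward as they close: fully open they stand 13 mm farther back than shut.
Start: joints at [-1.373, 0.468, -0.012, 1.603, 0.006, 1.071, -0.056], TCP at [0.155, 0.631, 0.248] pointing down, gripper open.
Joint ranges: [-2.53, 2.53], [-0.31, 2.02], [-1.57, 1.55], [0.28, 2.44], [-1.29, 4.43], [0.15, 1.84], [-2.92, 2.92]. Speed limits (rad/s): [2.57, 2.57, 3.14, 3.14, 3.14, 3.14, 3.14].

### API

Orientations are given as a unit quaternion [w, x, y, z].
In Python, from cell import bot, camera, camera_model gives the robot as it stands. The module is installed in compiled form; this text tells all that it offers.
- The arm moves only by the tool send_rows, never from a script. Its argument "steps" is a list of rows, each a list of 2 entries, a list of its own where there are three numbers: the shift along the tool's x, y, z in mm, then the turn, a rotation vector about the tool's x, y, z in degrees. In form: [[[dx, dy, dz], [wx, wy, wz]], ...]. A call has 1 to 12 rows; each row shifts and turns the pose as measured when the row begins, along the tool's axes as they then stand; what a row does not reach is not made up. A row lasts 1/10 s, in which the tool goes at most 50 mm and 8.59 degrees, less where a joint would pass 70% of its speed; a pose out of reach is approached as far as the arm can. A call with a gripper value outside its range is refused whole. "gripper" is the closure, from 0 (fully open) to 1 (shut), set as the call begins (left out, the last holds). The fingers move at their own pace and stop on an object; "force" is the grip in N (left out, the last holds). Time passes only in rows, so rows that do not move let the fingers close. It gives the time, the measured TCP pose, the force and the opening at its end, in the units of the state.
- bot.sense(): the state, without advancing time (a new reading comes with each control period).
- camera(name): name is "scene" or "top"; returns the picture (480x640x3 uint8, red, green, blue); there is no depth.
- camera_model(name): a dict with "vfov" (degrees; the focal length in pixels is half the picture's height over the tangent of half this angle, whatever the lens; pixels are square), "cx", "cy" (the principal point, pixels), "cam_to_world" (4x4, takes a point from camera to world coordinates). Camera axes: x right, y down, z forward; pixel columns grow to the right and rows downward; lengths in m; the calibration is good to about 2 mm. A picture is of the moment at which its call begins. camera_model takes no time and is no camera call.
- bot.close_job(): hands the job in, once; it reports no verdict.
The state is a dict: "time_s": time; "joint_pos": joint angles; "qvel": joint speeds; "tau": joint torques, N m; "tcp_pos": TCP position; "eef_rot": TCP orientation; "wrist_force": force on the tool from outside, world axes, zero at the start; "ft_torque": the same for the moment, N m; "finger_gap": opening from 0.0 (shut) to 1.0 (fully open).
Only numpy, scipy, OpenCV 4.12 (cv2) and the standard library are available. Lean on these libraries where they do the work, as an engineer would, in place of code of your own. Each camera call takes 0.05 s, during which the arm holds its last target.

## Working session

There is one attempt and no reset: what is moved stays moved. The work goes in short steps, Python scripts to look and compute and a tool call to move; the robot and the scene stay as the last step left them, time stands still between calls to the robot, and variables do not carry over. Pictures are saved under pics/ and viewed, and the job is handed in when it is done.

Besides the shell and the picture viewer there is one more tool, called after "Request:" as name(argument=value, ...), one argument or row to a line, values as JSON. send_rows: Moves the arm, as the interface text tells. Its arguments: {"type":"object","properties":{"steps":{"type":"array","items":{"type":"array"}},"gripper":{"type":"number"},"force":{"type":"number"}},"required":["steps"]}

```bash
mkdir -p pics; python3 - <<'E'
from cell import bot,camera,camera_model
import cv2,numpy as np
for n in("scene","top"):
    im=camera(n); cv2.imwrite(f"pics/{n}0.png",im[...,::-1]); m=camera_model(n); print(n,m["vfov"],m["cx"],m["cy"]); print(np.round(m["cam_to_world"],3).tolist(), [k for k in m])
s=bot.sense(); print(s["time_s"],s["tcp_pos"],s["eef_rot"],bot.tips_ahead)
E
```

```text
scene 47.208487132367715 318.2324256928004 236.80322723624184
[[-0.384, 0.624, -0.68, 1.431], [0.923, 0.278, -0.266, 0.322], [0.023, -0.73, -0.683, 0.882], [0.0, 0.0, 0.0, 1.0]] ['vfov', 'cx', 'cy', 'cam_to_world']
top 54.55160897711957 323.6254625994578 238.64879882459152
[[0.01, -0.988, 0.156, 0.434], [-1.0, -0.013, -0.016, -0.01], [0.018, -0.155, -0.988, 1.117], [0.0, 0.0, 0.0, 1.0]] ['vfov', 'cx', 'cy', 'cam_to_world']
0.1 [0.15493139 0.63077353 0.24742176] [-4.27717280e-05  1.20121805e-01  9.92758836e-01 -8.02519778e-04] 0.017
```

View pics/top0.png

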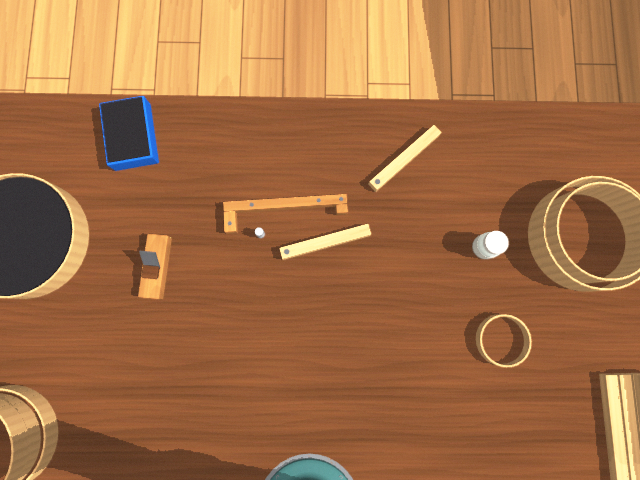

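View pics/scene0.png

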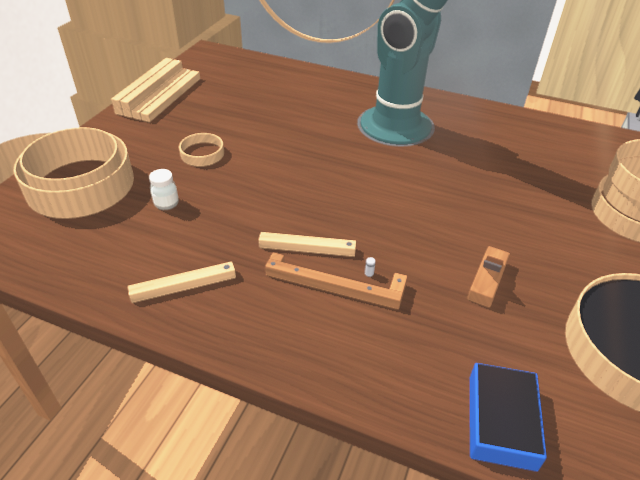

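The batten candidates in the top image are (325,242) in front of the jig with its hole near (286,252), (405,158) beyond the jig, and the strips stacked at (620,425). The first fits: it lies in front of the jig with its drilled end towards the post. I'll confirm this in an enlarged crop and measure it.

```bash
cat > h.py <<'E'
import cv2,numpy as np
from cell import bot,camera,camera_model
def ray(n,uv,z):
    m=camera_model(n); f=240/np.tan(np.radians(m["vfov"]/2)); T=np.array(m["cam_to_world"])
    uv=np.atleast_2d(np.array(uv,float))
    d=np.c_[(uv[:,0]-m["cx"])/f,(uv[:,1]-m["cy"])/f,np.ones(len(uv))]@T[:3,:3].T
    o=T[:3,3]; return (o+d*((z-o[2])/d[:,2])[:,None])[:,:2]
def proj(n,P):
    m=camera_model(n); f=240/np.tan(np.radians(m["vfov"]/2)); T=np.linalg.inv(np.array(m["cam_to_world"]))
    c=np.atleast_2d(P)@T[:3,:3].T+T[:3,3]; return np.c_[c[:,0]/c[:,2]*f+m["cx"],c[:,1]/c[:,2]*f+m["cy"]]
E
python3 - <<'E'
import cv2
a=cv2.imread("pics/top0.png")[180:275,200:390]; cv2.imwrite("pics/top0c.png",cv2.resize(a,None,fx=4.2,fy=4.2,interpolation=cv2.INTER_CUBIC))
a=cv2.imread("pics/scene0.png")[220:320,245:425]; cv2.imwrite("pics/scene0c.png",cv2.resize(a,None,fx=4.4,fy=4.4,interpolation=cv2.INTER_CUBIC))
from h import *
print(ray("top",[(325,242),(405,158),(620,425),(286,252)],0.026), ray("scene",[(308,243)],.026))
E
```

```text
[[ 0.59752756 -0.03078385]
 [ 0.80779191 -0.22454486]
 [ 0.18854248 -0.70035018]
 [ 0.57252067  0.06096212]] [[ 0.60756705 -0.02493849]]
```

View pics/top0c.png

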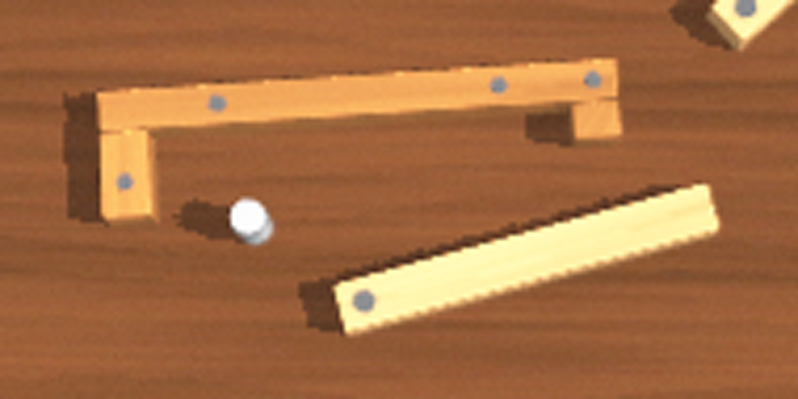

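View pics/scene0c.png

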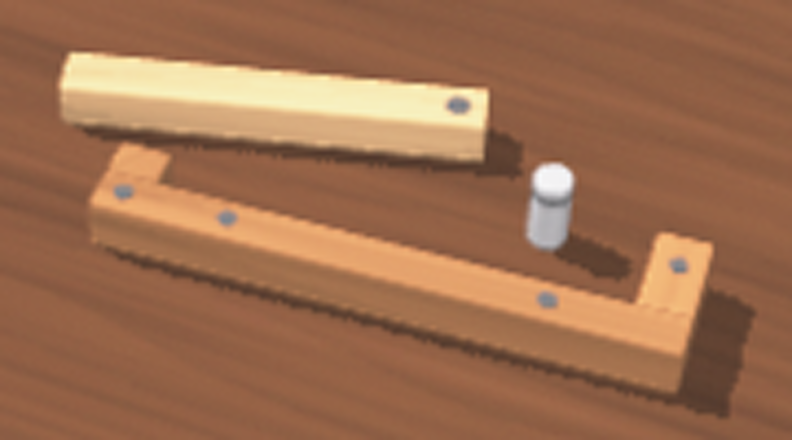

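Crop confirms (325,242): it has a hole at its left end near the post, and at 0.60 m it is nearest to the base (the far one is at 0.84 m, the stack at 0.72 m). Next I'll measure it more precisely.

```bash
cat >> h.py <<'E'
def pale(im):
    h=cv2.cvtColor(im,cv2.COLOR_RGB2HSV); return cv2.inRange(h,(18,50,190),(35,180,255))
def batten(n,im,roi):
    x0,y0,x1,y1=roi; k=4
    a=cv2.resize(im[y0:y1,x0:x1],None,fx=k,fy=k,interpolation=cv2.INTER_CUBIC)
    m=cv2.morphologyEx(pale(a),cv2.MORPH_CLOSE,np.ones((19,19)))
    c=max(cv2.findContours(m,0,2)[0],key=cv2.contourArea)
    b=cv2.boxPoints(cv2.minAreaRect(c)); px=(b+.5)/k-.5+[x0,y0]
    return px,ray(n,px,.026)
E
python3 - <<'E'
from h import *
im=cv2.imread("pics/top0.png")[...,::-1].copy()
px,w=batten("top",im,(270,215,385,270)); print(px.round(1),w.round(4)); print("sides",[np.linalg.norm(w[i]-w[i-1]).round(4) for i in range(4)])
h=cv2.cvtColor(im,cv2.COLOR_RGB2HSV)
for p in [(240,206),(300,202),(300,206),(325,242),(325,248),(345,210),(230,225),(260,232),(200,240)]: print(p,h[p[1],p[0]])
for u in (245,260,280,300,320,345): print(u,[tuple(h[v,u]) [0:3:2] for v in range(194,218)])
E
```

```text
[[278.6 247.3]
 [367.9 222.6]
 [371.2 234.5]
 [281.9 259.1]] [[ 0.5836  0.0787]
 [ 0.6456 -0.1328]
 [ 0.617  -0.1405]
 [ 0.5555  0.0703]]
sides [np.float64(0.0293), np.float64(0.2204), np.float64(0.0296), np.float64(0.2196)]
(240, 206) [ 15 157 244]
(300, 202) [ 16 156 243]
(300, 206) [ 14 161 192]
(325, 242) [ 28  73 255]
(325, 248) [ 14 138 183]
(345, 210) [ 17 153 249]
(230, 225) [ 15 141 246]
(260, 232) [  0   0 253]
(200, 240) [ 12 159 141]
245 [(np.uint8(12), np.uint8(163)), (np.uint8(12), np.uint8(161)), (np.uint8(12), np.uint8(154)), (np.uint8(12), np.uint8(145)), (np.uint8(11), np.uint8(141)), (np.uint8(11), np.uint8(146)), (np.uint8(13), np.uint8(196)), (np.uint8(15), np.uint8(241)), (np.uint8(15), np.uint8(242)), (np.uint8(15), np.uint8(240)), (np.uint8(16), np.uint8(245)), (np.uint8(15), np.uint8(243)), (np.uint8(15), np.uint8(245)), (np.uint8(16), np.uint8(246)), (np.uint8(16), np.uint8(247)), (np.uint8(16), np.uint8(246)), (np.uint8(13), np.uint8(176)), (np.uint8(13), np.uint8(154)), (np.uint8(13), np.uint8(157)), (np.uint8(12), np.uint8(153)), (np.uint8(11), np.uint8(1
[... 3143 characters left out ...]
), np.uint8(248)), (np.uint8(17), np.uint8(249)), (np.uint8(16), np.uint8(245)), (np.uint8(14), np.uint8(235)), (np.uint8(15), np.uint8(230)), (np.uint8(15), np.uint8(235)), (np.uint8(15), np.uint8(238)), (np.uint8(16), np.uint8(242)), (np.uint8(14), np.uint8(180)), (np.uint8(14), np.uint8(231)), (np.uint8(15), np.uint8(241)), (np.uint8(15), np.uint8(244)), (np.uint8(16), np.uint8(244)), (np.uint8(16), np.uint8(246)), (np.uint8(16), np.uint8(249)), (np.uint8(17), np.uint8(249)), (np.uint8(16), np.uint8(248)), (np.uint8(13), np.uint8(214)), (np.uint8(13), np.uint8(163)), (np.uint8(14), np.uint8(147)), (np.uint8(12), np.uint8(156)), (np.uint8(12), np.uint8(163)), (np.uint8(12), np.uint8(153))]
```

```bash
cat > jig.py <<'E'
from h import *
im=cv2.imread("pics/top0.png")[...,::-1].copy()
V=cv2.cvtColor(im,cv2.COLOR_RGB2HSV)[...,2].astype(float)
F=[];B=[]
for u in range(244,330):
    if 240<u<256 or 312<u<325: continue
    c=V[190:216,u]
    idx=np.where(c>200)[0]
    if len(idx)<5: continue
    a,b=idx[0],idx[-1]
    B.append((u,190+a-1+(200-c[a-1])/(c[a]-c[a-1]))); F.append((u,190+b+(c[b]-200)/(c[b]-c[b+1])))
B=ray("top",B,.03);F=ray("top",F,.03)
fl=np.polyfit(F[:,1],F[:,0],1);bl=np.polyfit(B[:,1],B[:,0],1); print("front",fl,"back",bl)
th=-np.arctan((fl[0]+bl[0])/2); # direction of y axis: (-sin, cos)
# ends: left edge of fence & right edge along rows (top face z=.03)
def edges(v,lo,hi):
    c=V[v,lo:hi]; i=np.where(c>200)[0]; a,b=i[0],i[-1]
    return (lo+a-1+(200-c[a-1])/(c[a]-c[a-1]),v),(lo+b+(c[b]-200)/(c[b]-c[b+1]),v)
L=np.array([edges(v,215,236+4)[0] for v in range(205,228)]);R=np.array([edges(v,335,360)[1] for v in range(198,210)])
LW=ray("top",L,.03);RW=ray("top",R,.03)
ex=np.array([np.cos(th),np.sin(th)]);ey=np.array([-np.sin(th),np.cos(th)])
yl=np.median(LW@ey);yr=np.median(RW@ey);print("len",yl-yr,"th deg",np.degrees(th),LW@ey,RW@ey)
ym=(yl+yr)/2; A=np.array([fl[1],0])
# point on front line
P0=A+np.array([fl[0],1])*0; x0=np.median(F@ex); x1=np.median(B@ex); print("thick",x1-x0)
xf=((x0)+(x1-.024))/2
O=xf*ex+ym*ey; print("origin",O)
# post cap
m=cv2.inRange(cv2.cvtColor(im,cv2.COLOR_RGB2HSV),(0,0,225),(180,40,255))[222:245,248:272]
k=np.argwhere(m>0).mean(0)+[222,248]; pw=ray("top",[(k[1],k[0])],.042)[0]
print("post",k[::-1],pw, "jig frame",(pw-O)@ex,(pw-O)@ey)
px,w=batten("top",im,(270,215,385,270)); q=w-O
print("batten in jig",np.c_[q@ex,q@ey].round(4))
E
python3 jig.py
```

```text
front [-0.07913411  0.68542013] back [-0.08426177  0.70904475]Traceback (most recent call last):
  File "jig.py", line 19, in <module>
    L=np.array([edges(v,215,236+4)[0] for v in range(205,228)]);R=np.array([edges(v,335,360)[1] for v in range(198,210)])
                ~~~~~^^^^^^^^^^^^^
  File "jig.py", line 18, in edges
    return (lo+a-1+(200-c[a-1])/(c[a]-c[a-1]),v),(lo+b+(c[b]-200)/(c[b]-c[b+1]),v)
                                                                        ~^^^^^
IndexError: index 25 is out of bounds for axis 0 with size 25
```

```bash
sed -i 's/c\[b\]-c\[b+1\]),v)/c[b]-c[min(b+1,len(c)-1)]+1e-9),v)/; s/ray("top",B,.03);F/ray("top",B,.03);F/' jig.py; python3 jig.py
```

```text
front [-0.07913411  0.68542013] back [-0.08426177  0.70904475]
len 0.29409776164140955 th deg 4.670574135220966 [0.15595943 0.15573394 0.15584313 0.15590438 0.15596516 0.15579384
 0.15338864 0.15598838 0.15614448 0.15619027 0.15620621 0.15625983
 0.15634162 0.1564404  0.15657645 0.1565255  0.15658399 0.15664837
 0.15671373 0.15686211 0.15695307 0.15698995 0.15714105] [-0.13852018 -0.13829858 -0.13799003 -0.13768583 -0.13749626 -0.12973461
 -0.13717393 -0.13719289 -0.13765931 -0.13804816 -0.13800995 -0.13847031]
thick 0.023244960775727908
origin [0.6798042  0.06478024]
post [258.64583333 231.        ] [0.61915656 0.12489051] jig frame -0.05555166845575792 0.06484900082804691
batten in jig [[-0.0948  0.0217]
 [-0.0501 -0.1942]
 [-0.0793 -0.1995]
 [-0.1234  0.0156]]
```

Post comes out at jig (-55.6, 64.8) mm against (-56, 65) given, the fence is 23 mm thick against 24, and the batten measures 220 x 29 mm against 220 x 28, so the measurement holds. First I'll align the tool with the jig (tool y = jig y, tool x = -jig x) and shut the fingers.

```bash
cat >> h.py <<'E'
from scipy.spatial.transform import Rotation as Ro
O=np.array([.6798,.0648]);TH=np.radians(4.67)
EX=np.array([np.cos(TH),np.sin(TH)]);EY=np.array([-np.sin(TH),np.cos(TH)])
def tojig(w): q=np.atleast_2d(w)-O; return np.c_[q@EX,q@EY]*1000
def R():
    s=bot.sense(); q=s["eef_rot"]; return Ro.from_quat([q[1],q[2],q[3],q[0]]).as_matrix()
def tool(xj=None,yj=None,z=None):
    "print state, and the tool-frame shift (mm) to jig x,y (mm), world z (mm)"
    s=bot.sense(); M=R(); p=np.array(s["tcp_pos"]); j=tojig(p[:2])[0]
    yaw=np.degrees(np.arctan2(M[1,1],M[0,1]))-90-np.degrees(TH)
    print("t",round(s["time_s"],2),"jig",j.round(1),"z",(p[2]*1000).round(1),"yaw off",yaw.round(2),"tilt",M[:,2].round(3),"F",np.round(s["wrist_force"],1),"gap",round(float(s["finger_gap"]),3))
    if xj is not None:
        w=O+EX*xj/1000+EY*yj/1000; print("shift",(M.T@(np.r_[w,z/1000]-p)*1000).round(1))
E
python3 -c "
from h import *
tool(-165,-5,250)"
```

```text
t 0.1 jig [-477.   606.8] z 247.4 yaw off -18.47 tilt [-0.    -0.002 -1.   ] F [-0.3  0.7  0.2] gap 0.998
shift [-489.8 -481.5   -1.8]
```

Request:
send_rows(
  steps=[
    [[0,0,0],[0,0,-6.2]],
    [[0,0,0],[0,0,-6.2]],
    [[0,0,0],[0,0,-6.2]],
  ],
  gripper=1,
  force=20,
)

```text
time_s: 0.4
tcp_pos: [0.1546, 0.6298, 0.2456]
eef_rot: [-0.0, -0.048, 0.999, -0.003]
wrist_force: [0.0, -0.2, -0.7]
finger_gap: 0.516
```

```bash
python3 -c "
from h import *
tool(-165,-5,250)"
```

```text
t 0.4 jig [-477.5  605.9] z 245.6 yaw off 0.79 tilt [-0.001 -0.005 -1.   ] F [ 0.  -0.2 -0.7] gap 0.516
shift [-304.1 -615.2   -1.6]
```

Request:
send_rows(
  steps=[
    [[-19,-38,-0.6],[0,0,0]],
    [[-19,-38,-0.6],[0,0,0]],
    [[-19,-38,-0.6],[0,0,0]],
    [[-19,-38,-0.6],[0,0,0]],
    [[-19,-38,-0.6],[0,0,0]],
    [[-19,-38,-0.6],[0,0,0]],
    [[-19,-38,-0.6],[0,0,0]],
    [[-19,-38,-0.6],[0,0,0]],
    [[-19,-38,-0.6],[0,0,0]],
    [[-19,-38,-0.6],[0,0,0]],
    [[-19,-38,-0.6],[0,0,0]],
    [[-19,-38,-0.6],[0,0,0]],
  ],
)

```text
time_s: 1.6
tcp_pos: [0.4307, 0.1856, 0.2499]
eef_rot: [-0.004, -0.055, 0.998, -0.004]
wrist_force: [-0.0, 0.8, 0.1]
finger_gap: -0.001
```

```bash
python3 -c "
from h import *
tool(-165,-5,60)"
```

```text
t 1.6 jig [-238.5  140.7] z 249.9 yaw off 1.68 tilt [-0.007 -0.008 -1.   ] F [-0.   0.8  0.1] gap -0.001
shift [ -70.6 -146.4  190.4]
```

Request:
send_rows(
  steps=[
    [[-18,-37,0],[0,0,1.6]],
    [[-18,-37,0],[0,0,0]],
    [[-18,-37,0],[0,0,0]],
    [[-17,-36,10],[0,0,0]],
    [[0,0,35],[0,0,0]],
    [[0,0,35],[0,0,0]],
    [[0,0,35],[0,0,0]],
    [[0,0,35],[0,0,0]],
    [[0,0,20],[0,0,0]],
    [[0,0,0],[0,0,0]],
  ],
)

```text
time_s: 2.6
tcp_pos: [0.5195, 0.0283, 0.0749]
eef_rot: [-0.001, -0.034, 0.999, -0.005]
wrist_force: [-0.5, -0.2, 0.1]
finger_gap: 0.002
```

```bash
python3 -c "
from h import *
tool(-165,-5,23)
for n in ('top','scene'):cv2.imwrite(f'pics/{n}1.png',camera(n)[...,::-1])"
```

```text
t 2.6 jig [-162.8  -23.3] z 74.9 yaw off -0.78 tilt [-0.003 -0.011 -1.   ] F [-0.5 -0.2  0.1] gap 0.002
shift [ 2.3 18.8 51.7]
```

View pics/top1.png

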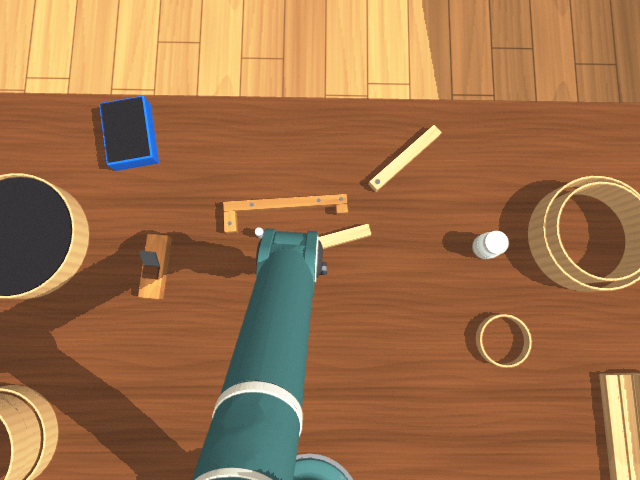

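View pics/scene1.png

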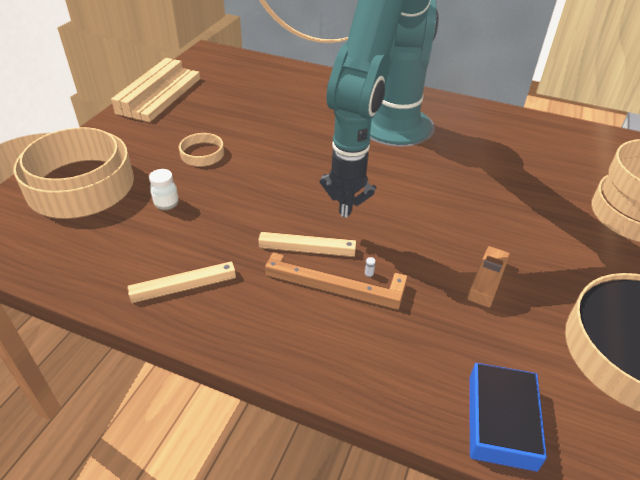

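The top view is blocked by the arm; the scene view shows the fingers in front of the drilled end at (345,210), and nothing else has moved. Lowering now, then the first push.

Request:
send_rows(
  steps=[
    [[2,18,20],[0,0,0]],
    [[0,0,20],[0,0,0.3]],
    [[0,0,10],[0,0,0]],
    [[0,0,0],[0,0,0]],
  ],
)

```text
time_s: 3.1
tcp_pos: [0.5239, 0.0474, 0.0324]
eef_rot: [0.007, -0.031, 0.999, -0.004]
wrist_force: [0.3, -0.5, 0.3]
finger_gap: 0.001
```

```bash
python3 -c "
from h import *
tool(-90,-3,23)"
```

```text
t 3.1 jig [-156.8   -4.6] z 32.4 yaw off -1.09 tilt [ 0.015 -0.007 -1.   ] F [ 0.3 -0.5  0.3] gap 0.001
shift [-66.6   3.   10.4]
```

```bash
cat >> h.py <<'E'
def fix(yaw=0):
    a=TH+np.radians(yaw); y=np.array([-np.sin(a),np.cos(a),0]); z=np.array([0,0,-1.]); Rd=np.c_[np.cross(y,z),y,z]
    print("fix rot",np.degrees(Ro.from_matrix(R().T@Rd).as_rotvec()).round(2))
E
python3 -c "
from h import *
fix()"
```

```text
fix rot [-0.47  0.81 -1.09]
```

Request:
send_rows(
  steps=[
    [[0,0,8],[-0.5,0.8,-1.0]],
    [[-10,0,2],[0,0,0]],
    [[-10,0,0],[0,0,0]],
    [[-5,0,0],[0,0,0]],
    [[-5,0,0],[0,0,0]],
    [[-5,0,0],[0,0,0]],
    [[-5,0,0],[0,0,0]],
    [[-5,0,0],[0,0,0]],
    [[-5,0,0],[0,0,0]],
    [[-5,0,0],[0,0,0]],
    [[-5,0,0],[0,0,0]],
  ],
)

```text
time_s: 4.2
tcp_pos: [0.5897, 0.0526, 0.0253]
eef_rot: [0.0, -0.041, 0.999, 0.001]
wrist_force: [-2.4, 1.2, 1.0]
finger_gap: -0.002
```

```bash
cat > look.py <<'E'
import sys
from h import *
n=sys.argv[1]; tool(); fix()
im=camera("scene"); a=im[190:320,230:430]
cv2.imwrite(f"pics/s{n}.png",cv2.resize(a,None,fx=4,fy=4,interpolation=cv2.INTER_CUBIC)[...,::-1])
E
python3 look.py 2
```

```text
t 4.2 jig [-90.8  -4.8] z 25.3 yaw off -0.02 tilt [ 0.     0.002 -1.   ] F [-2.4  1.2  1. ] gap -0.002
fix rot [ 0.14  0.04 -0.02]
```

View pics/s2.png

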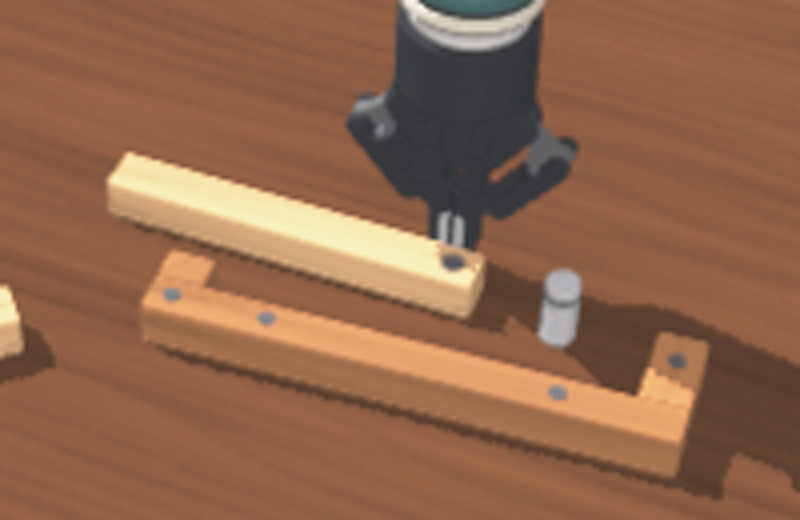

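The batten has turned with the push: in crop pixels, its tail corners are at (128,152)/(109,187) and its head corners at (485,255)/(470,293). Computing its pose.

```bash
cat >> h.py <<'E'
def crop2(c,n="scene",o=(230,190),k=4): 
    return tojig(ray(n,(np.array(c,float)+.5)/k-.5+o,.026))
def pose4(nt,ft,nh,fh):
    q=crop2([nt,ft,nh,fh]); t=(q[0]+q[1])/2;h=(q[2]+q[3])/2;d=h-t
    print("tail",t.round(1),"head",h.round(1),"len",np.linalg.norm(d).round(1),"phi",np.degrees(np.arctan2(d[0],d[1])).round(1),"w",np.linalg.norm(q[0]-q[1]).round(1),np.linalg.norm(q[2]-q[3]).round(1))
E
python3 -c "
from h import *
pose4((128,152),(109,187),(485,255),(470,293))
"
```

```text
tail [ -77.  -200.8] head [-63.7  16.7] len 218.0 phi 3.5 w 31.1 31.0
```

Request:
send_rows(
  steps=[
    [[12,0,0],[0,0,0]],
    [[0,-18,2],[0,0,0]],
    [[0,-18,0],[0,0,0]],
    [[0,-18,0],[0,0,0]],
    [[0,0,0],[0,0,0]],
    [[-5,0,0],[0,0,0]],
  ],
)

```text
time_s: 4.85
tcp_pos: [0.5857, -0.0026, 0.0233]
eef_rot: [0.002, -0.041, 0.999, 0.001]
wrist_force: [-0.3, 0.5, -0.2]
finger_gap: 0.001
```

```bash
python3 -c "
from h import *
tool(-74,-60,23);fix()"
```

```text
t 4.85 jig [-99.3 -59.5] z 23.3 yaw off 0.04 tilt [ 0.004  0.003 -1.   ] F [-0.3  0.5 -0.2] gap 0.001
shift [-25.3  -0.5   0.5]
fix rot [0.13 0.24 0.04]
```

Request:
send_rows(
  steps=[
    [[-5,0,0],[0,0,0]],
    [[-5,0,0],[0,0,0]],
    [[-5,0,0],[0,0,0]],
    [[-5,0,0],[0,0,0]],
    [[-4,0,0],[0,0,0]],
    [[0,0,0],[0,0,0]],
  ],
)

```text
time_s: 5.45
tcp_pos: [0.6088, 0.003, 0.023]
eef_rot: [-0.001, -0.043, 0.999, 0.002]
wrist_force: [-2.1, -1.2, 0.2]
finger_gap: -0.0
```

```bash
python3 look.py 3
```

```text
t 5.45 jig [-75.8 -55.8] z 23.0 yaw off 0.28 tilt [-0.003  0.004 -1.   ] F [-2.1 -1.2  0.2] gap -0.0
fix rot [ 0.22 -0.13  0.28]
```

View pics/s3.png

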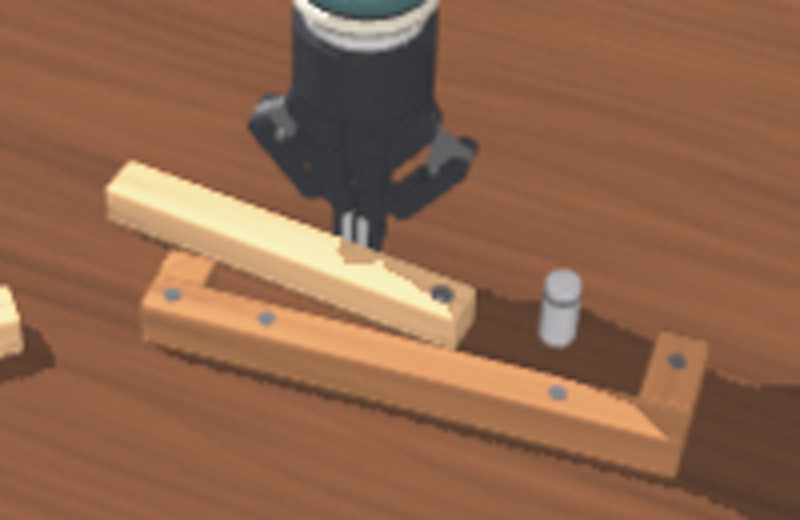

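```bash
python3 -c "
from h import *
pose4((132,160),(109,193),(474,289),(457,325))
"
```

```text
tail [ -71.9 -197.5] head [-37.4  17.4] len 217.6 phi 9.1 w 30.1 29.0
```

Request:
send_rows(
  steps=[
    [[10,0,0],[0,0,0]],
    [[0,-9,0],[0,0,0.2]],
    [[0,-9,0],[0,0,0]],
    [[-5,0,0],[0,0,0]],
    [[-3,0,0],[0,0,0]],
    [[-3,0,0],[0,0,0]],
    [[0,0,0],[0,0,0]],
  ],
)

```text
time_s: 6.2
tcp_pos: [0.6118, -0.0164, 0.023]
eef_rot: [-0.001, -0.041, 0.999, 0.002]
wrist_force: [-0.9, -0.5, 0.7]
finger_gap: 0.001
```

```bash
python3 look.py 4
```

```text
t 6.2 jig [-74.4 -75.4] z 23.0 yaw off 0.02 tilt [-0.001  0.004 -1.   ] F [-0.9 -0.5  0.7] gap 0.001
fix rot [ 0.26 -0.06  0.02]
```

View pics/s4.png

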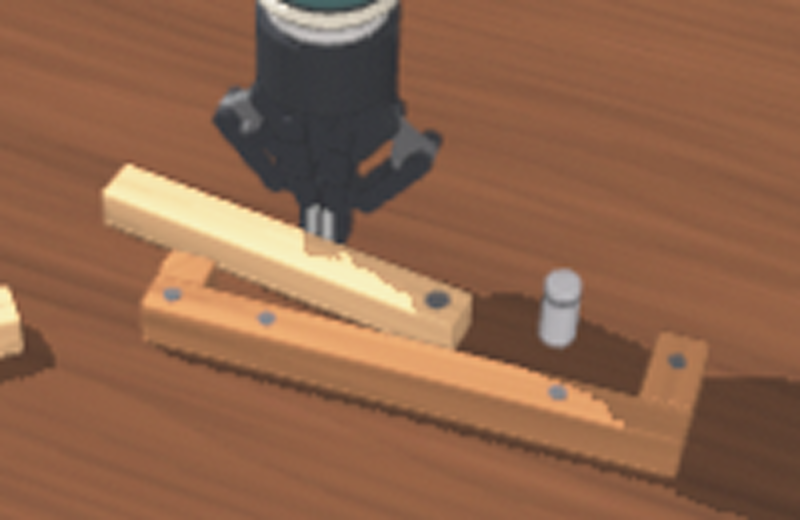

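```bash
python3 -c "
from h import *
pose4((126,164),(105,197),(471,296),(453,331))
"
```

```text
tail [ -67.9 -198.9] head [-32.1  16.9] len 218.8 phi 9.4 w 29.6 28.3
```

Head is now at about (-32, 17) mm with phi 9.4°, in line to pass behind the post. Before pushing on the end face I want to see the finger shape, because the links flare out sideways and could meet the short block.

```bash
python3 -c "
from h import *
im=camera('scene')[160:265,275:350]
b=cv2.convertScaleAbs(cv2.resize(im,None,fx=7,fy=5.6,interpolation=cv2.INTER_CUBIC),alpha=1.5,beta=40)
b=cv2.resize(im,None,fx=5.6,fy=5.6,interpolation=cv2.INTER_CUBIC); b=cv2.convertScaleAbs(b,alpha=2,beta=30)
cv2.imwrite('pics/g.png',b[...,::-1])
s=bot.sense();print(np.round(s['joint_pos'],2))
p=np.array(s['tcp_pos'])
for dz in(-.017,0,.02,.04,.056): 
  for l in (0,.0145,-.0145,.03,-.03,.05): 
    w=p+np.r_[EY*l,dz]; print(dz,l,((proj('scene',w)[0]-[275,160])*5.6).round())
"
```

```text
[-0.17  0.71  0.19  1.83 -0.22  0.63  1.81]
-0.017 0 [199. 513.]
-0.017 0.0145 [234. 521.]
-0.017 -0.0145 [166. 505.]
-0.017 0.03 [270. 530.]
-0.017 -0.03 [130. 496.]
-0.017 0.05 [318. 542.]
0 0 [200. 483.]
0 0.0145 [234. 491.]
0 -0.0145 [166. 475.]
0 0.03 [271. 500.]
0 -0.03 [130. 466.]
0 0.05 [319. 512.]
0.02 0 [201. 447.]
0.02 0.0145 [235. 455.]
0.02 -0.0145 [166. 438.]
0.02 0.03 [273. 464.]
0.02 -0.03 [129. 430.]
0.02 0.05 [321. 476.]
0.04 0 [201. 410.]
0.04 0.0145 [237. 418.]
0.04 -0.0145 [166. 401.]
0.04 0.03 [274. 427.]
0.04 -0.03 [129. 393.]
0.04 0.05 [323. 439.]
0.056 0 [202. 379.]
0.056 0.0145 [237. 388.]
0.056 -0.0145 [167. 371.]
0.056 0.03 [276. 397.]
0.056 -0.03 [129. 362.]
0.056 0.05 [325. 408.]
```

View pics/g.png

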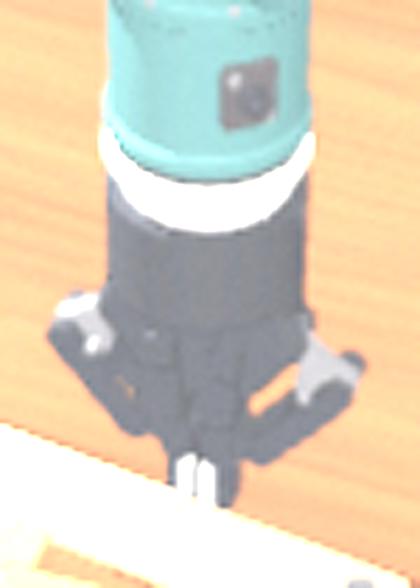

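Finger backs are vertical up to about TCP+19 mm (z of about 42 mm), which is above the blocks and the batten. So I can push the end face with the finger backs: move round to the tail and turn the tool by 9.4°.

Request:
send_rows(
  steps=[
    [[25,0,0],[0,0,0]],
    [[15,0,0],[0,0,0]],
    [[0,-30,0],[0,0,0]],
    [[0,-30,0],[0,0,0]],
    [[0,-30,0],[0,0,0]],
    [[0,-30,0],[0,0,0]],
    [[0,-34,0],[0,0,0]],
    [[0,0,0],[0,0,4.7]],
    [[0,0,0],[0,0,4.7]],
    [[0,0,0],[0,0,0]],
  ],
)

```text
time_s: 7.3
tcp_pos: [0.5929, -0.1776, 0.0238]
eef_rot: [0.009, 0.041, 0.999, 0.001]
wrist_force: [-0.7, 0.3, -0.5]
finger_gap: -0.004
```

```bash
python3 -c "
from h import *
tool(-73,-229,23);fix(-9.4)"
```

```text
t 7.3 jig [-106.3 -234.6] z 23.8 yaw off -9.34 tilt [ 0.019  0.001 -1.   ] F [-0.7  0.3 -0.5] gap -0.004
shift [-32.   10.9   1.4]
fix rot [0.14 1.06 0.06]
```

Request:
send_rows(
  steps=[
    [[-16,5,0],[0,1.0,0]],
    [[-16,5,0],[0,0,0]],
    [[0,0,1],[0,0,0]],
    [[0,6,0],[0,0,0]],
    [[0,6,0],[0,0,0]],
    [[0,6,0],[0,0,0]],
    [[0,6,0],[0,0,0]],
    [[0,6,0],[0,0,0]],
    [[0,6,0],[0,0,0]],
    [[0,6,0],[0,0,0]],
  ],
)

```text
time_s: 8.3
tcp_pos: [0.6275, -0.1266, 0.0229]
eef_rot: [0.0, 0.037, 0.999, -0.0]
wrist_force: [-0.4, -1.6, -0.4]
finger_gap: -0.001
```

```bash
python3 look.py 5; python3 -c "
from h import *
fix(-9.4)"
```

```text
t 8.3 jig [ -67.7 -186.5] z 22.9 yaw off -8.91 tilt [ 0.001 -0.001 -1.   ] F [-0.4 -1.6 -0.4] gap -0.001
fix rot [-0.04  0.05 -8.91]
fix rot [0.03 0.04 0.58]
```

View pics/s5.png

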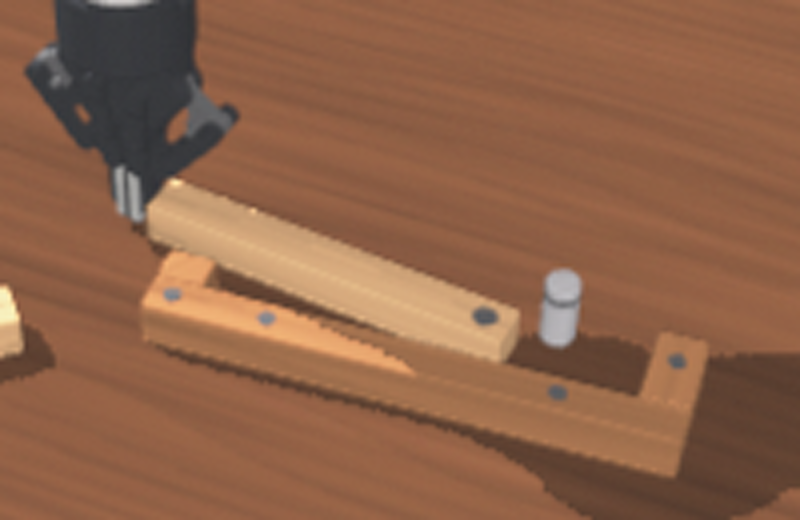

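```bash
python3 -c "
from h import *
pose4((173,180),(149,214),(520,312),(502,346))
"
```

```text
tail [ -63.7 -169.4] head [-29.7  44.9] len 216.9 phi 9.0 w 30.7 27.4
```

Clearances: about 5 mm to the post and 7 mm to the fence at the end of travel. Continuing along the axis.

Request:
send_rows(
  steps=[
    [[0,6,0],[0,0,0]],
    [[0,6,0],[0,0,0]],
    [[0,6,0],[0,0,0]],
    [[0,6,0],[0,0,0]],
    [[0,6,0],[0,0,0]],
    [[0,0,0],[0,0,0]],
  ],
)

```text
time_s: 8.95
tcp_pos: [0.6301, -0.0919, 0.0229]
eef_rot: [0.0, 0.036, 0.999, 0.0]
wrist_force: [-0.6, 0.4, 0.0]
finger_gap: -0.001
```

```bash
python3 look.py 6
```

```text
t 8.95 jig [ -62.2 -152.1] z 22.9 yaw off -8.79 tilt [ 0.001  0.001 -1.   ] F [-0.6  0.4  0. ] gap -0.001
fix rot [ 0.03  0.04 -8.79]
```

View pics/s6.png

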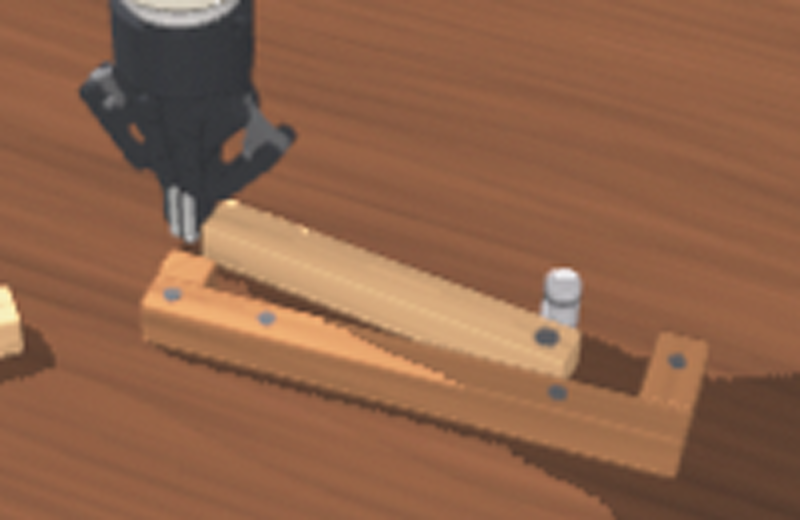

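```bash
python3 -c "
from h import *
pose4((232,200),(206,233),(580,333),(562,365))
"
```

```text
tail [ -59.6 -132.8] head [-26.1  78.8] len 214.3 phi 9.0 w 30.2 25.9
```

Head is behind the post, which meets the intermediate condition. About 22 mm more to go so the tail clears the short block.

Request:
send_rows(
  steps=[
    [[0,6,0],[0,0,0]],
    [[0,6,0],[0,0,0]],
    [[0,6,0],[0,0,0]],
    [[0,5,0],[0,0,0]],
    [[0,0,0],[0,0,0]],
  ],
)

```text
time_s: 9.5
tcp_pos: [0.6319, -0.0683, 0.023]
eef_rot: [0.0, 0.037, 0.999, -0.0]
wrist_force: [-0.6, 0.3, 0.5]
finger_gap: 0.001
```

```bash
python3 look.py 7
```

```text
t 9.5 jig [ -58.6 -128.7] z 23.0 yaw off -8.87 tilt [ 0.001 -0.    -1.   ] F [-0.6  0.3  0.5] gap 0.001
fix rot [-0.02  0.05 -8.87]
```

View pics/s7.png

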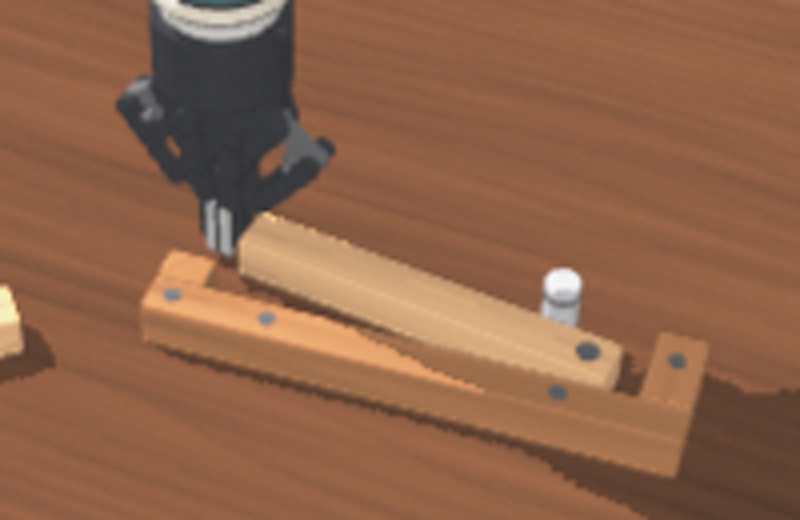

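```bash
python3 -c "
from h import *
pose4((266,213),(240,245),(622,348),(603,380))
"
```

```text
tail [ -56.4 -111.4] head [-22.8 102.1] len 216.1 phi 8.9 w 29.3 26.0
```

Request:
send_rows(
  steps=[
    [[0,5,0],[0,0,0]],
    [[0,1,0],[0,0,0]],
    [[0,-10,0],[0,0,0]],
    [[20,-10,0],[0,0,-4.4]],
    [[25,0,0],[0,0,-4.4]],
    [[0,0,0],[0,0,0]],
  ],
)

```text
time_s: 10.15
tcp_pos: [0.5848, -0.0817, 0.0227]
eef_rot: [0.001, -0.043, 0.999, 0.0]
wrist_force: [0.1, -0.2, 0.2]
finger_gap: -0.001
```

```bash
python3 look.py 8;python3 -c "
from h import *
tool(-95,-30,23)"
```

```text
t 10.15 jig [-106.6 -138.3] z 22.7 yaw off 0.3 tilt [ 0.001  0.001 -1.   ] F [ 0.1 -0.2  0.2] gap -0.001
fix rot [0.03 0.07 0.3 ]
t 10.2 jig [-104.5 -138.7] z 23.1 yaw off 0.22 tilt [ 0.004 -0.    -1.   ] F [-0.5  0.3 -0.2] gap -0.003
shift [-9.900e+00  1.087e+02  1.000e-01]
```

View pics/s8.png

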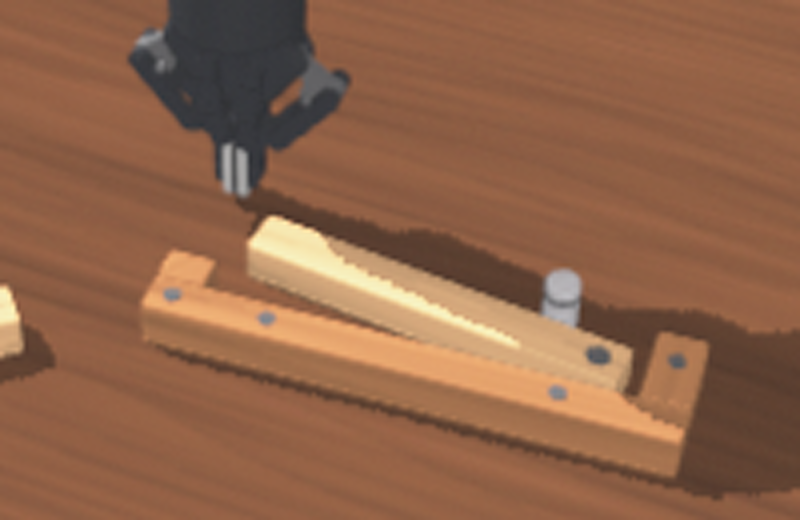

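Request:
send_rows(
  steps=[
    [[0,29,0],[0,0,0]],
    [[0,29,0],[0,0,0]],
    [[0,29,0],[0,0,0]],
    [[0,29,0],[0,0,0]],
    [[-15,0,0],[0,0,0]],
    [[-8,0,0],[0,0,0]],
    [[-5,0,0],[0,0,0]],
    [[-5,0,0],[0,0,0]],
    [[-5,0,0],[0,0,0]],
    [[-5,0,0],[0,0,0]],
    [[0,0,0],[0,0,0]],
  ],
)

```text
time_s: 11.3
tcp_pos: [0.626, 0.0369, 0.0244]
eef_rot: [0.002, -0.035, 0.999, 0.0]
wrist_force: [-0.4, 1.1, 1.1]
finger_gap: -0.002
```

```bash
python3 look.py 9
```

```text
t 11.3 jig [-55.9 -23.5] z 24.4 yaw off -0.61 tilt [ 0.004  0.    -1.   ] F [-0.4  1.1  1.1] gap -0.002
fix rot [-0.    0.24 -0.61]
```

View pics/s9.png

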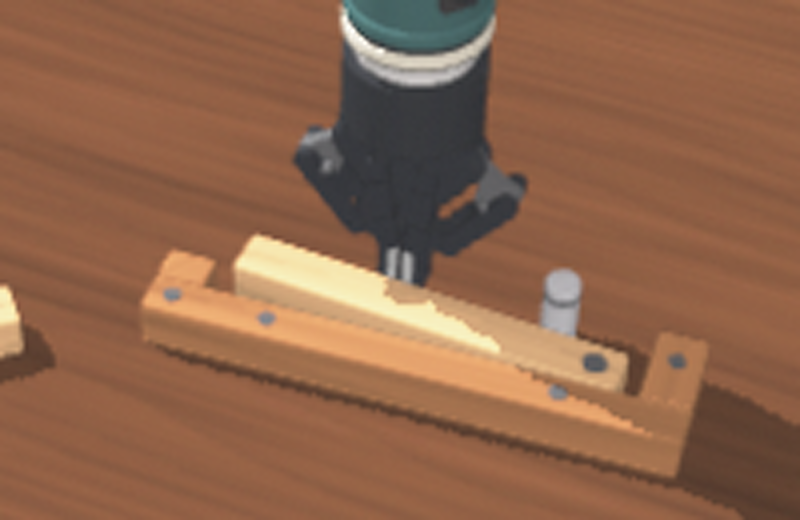

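The tail is swinging in just clear of the short block (tail corner at (235,268), block edge at (213,262)). Continuing until the batten seats.

Request:
send_rows(
  steps=[
    [[-4,0,0.5],[0,0,0]],
    [[-4,0,0.3],[0,0,0]],
    [[-3,0,0],[0,0,0]],
    [[-3,0,0],[0,0,0]],
    [[0,0,0],[0,0,0]],
  ],
)

```text
time_s: 11.85
tcp_pos: [0.6377, 0.0356, 0.0233]
eef_rot: [-0.001, -0.034, 0.999, -0.0]
wrist_force: [-1.3, 0.3, 0.4]
finger_gap: 0.003
```

```bash
python3 look.py 10
```

```text
t 11.85 jig [-44.4 -25.6] z 23.3 yaw off -0.77 tilt [-0.003 -0.001 -1.   ] F [-1.3  0.3  0.4] gap 0.003
fix rot [-0.03 -0.17 -0.77]
```

View pics/s10.png

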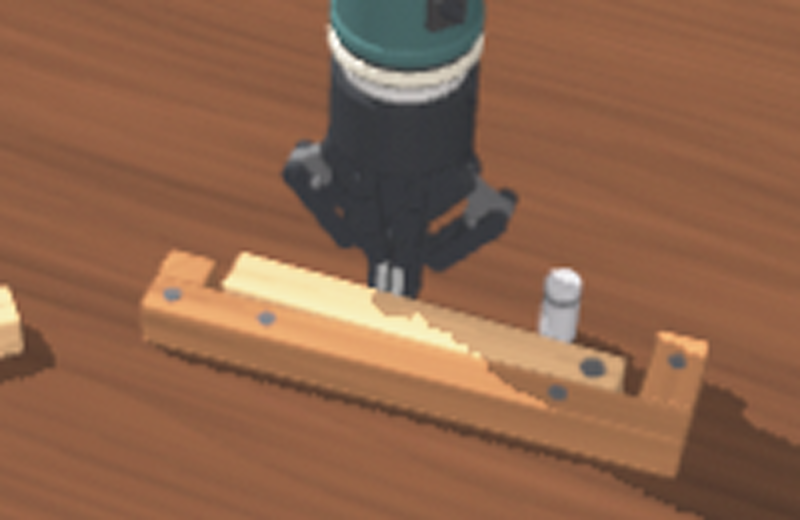

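Request:
send_rows(
  steps=[
    [[-3,0,0],[0,0,-0.5]],
    [[-3,0,0],[0,0,0]],
    [[-3,0,0],[0,0,0]],
    [[0,0,0],[0,0,0]],
  ],
)

```text
time_s: 12.3
tcp_pos: [0.6425, 0.0353, 0.0228]
eef_rot: [-0.007, -0.039, 0.999, -0.0]
wrist_force: [-0.2, -0.7, 1.1]
finger_gap: -0.003
```

```bash
python3 look.py 11
```

```text
t 12.3 jig [-39.6 -26.3] z 22.8 yaw off -0.23 tilt [-0.014 -0.001 -1.   ] F [-0.2 -0.7  1.1] gap -0.003
fix rot [-0.02 -0.79 -0.23]
```

View pics/s11.png

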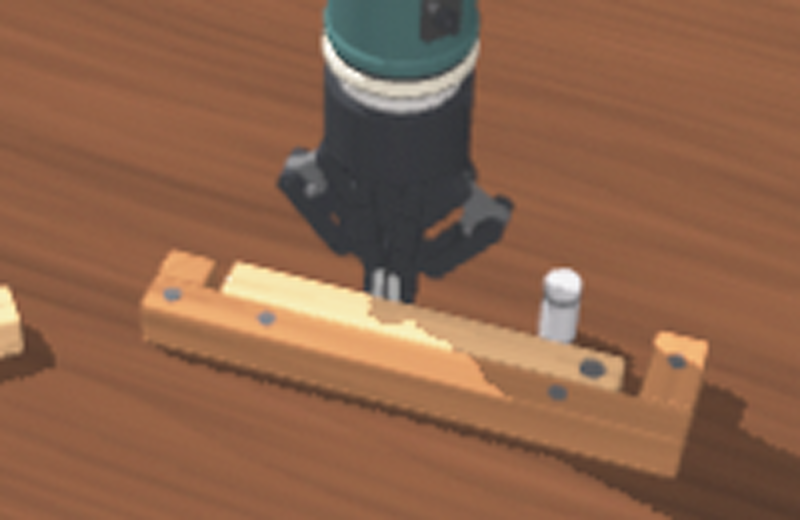

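```bash
python3 -c "
from h import *
print(crop2([(235,263),(624,355)]).round(1))
print('expected near corners px', (proj('scene',[np.r_[O-EX*.028+EY*y,.026] for y in (-.11,.11)])*4-[920,760]).round(1))"
```

```text
[[ -27.8 -111.7]
 [ -31.   106.4]]
expected near corners px [[236.5 262. ]
 [627.9 359.1]]
```

Request:
send_rows(
  steps=[
    [[-2,0,0],[0,-0.7,0]],
    [[-3,0,0],[0,0,0]],
    [[-3,0,0],[0,0,0]],
    [[-3,0,0],[0,0,0]],
  ],
)

```text
time_s: 12.75
tcp_pos: [0.6427, 0.0354, 0.0216]
eef_rot: [-0.013, -0.039, 0.999, 0.0]
wrist_force: [-11.9, 0.1, 9.6]
finger_gap: -0.0
```

```bash
python3 look.py 12
```

```text
t 12.75 jig [-39.4 -26.3] z 21.6 yaw off -0.21 tilt [-0.027 -0.001 -1.   ] F [-11.9   0.1   9.6] gap -0.0
fix rot [ 0.09 -1.52 -0.21]
```

View pics/s12.png

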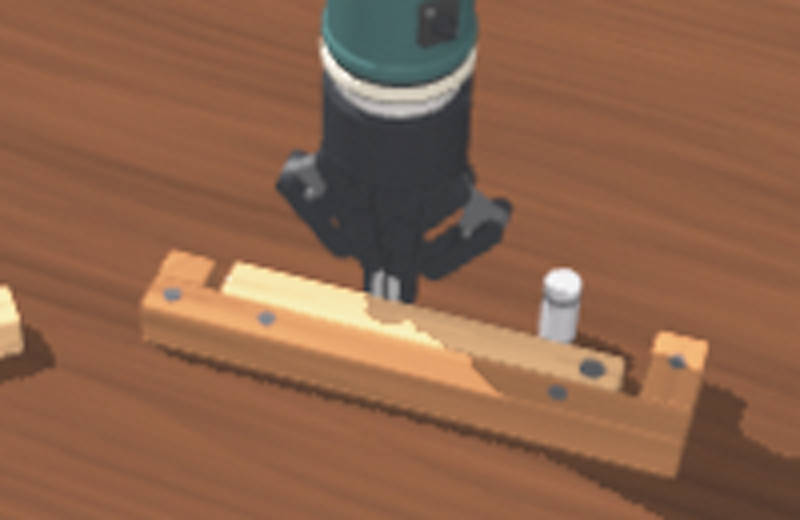

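Contact force is 12 N: the tail is seated, while the head's near corner reads about 3 mm off the fence. Next I'll back off, level the tool, and push on the head side of centre (y of about +20, clear of the post).

Request:
send_rows(
  steps=[
    [[8,0,0],[0,-1.5,0]],
    [[10,0,-1.5],[0,0,0]],
    [[0,23,0],[0,0,0]],
    [[0,23,0],[0,0,0]],
    [[0,0,0],[0,0,0]],
  ],
)

```text
time_s: 13.3
tcp_pos: [0.6249, 0.0803, 0.0244]
eef_rot: [0.005, -0.038, 0.999, 0.001]
wrist_force: [-0.6, 0.5, 1.0]
finger_gap: -0.003
```

```bash
python3 -c "
from h import *
tool(-40,20,23); fix()"
```

```text
t 13.3 jig [-53.4  19.9] z 24.4 yaw off -0.32 tilt [ 0.011  0.002 -1.   ] F [-0.6  0.5  1. ] gap -0.003
shift [-13.4   0.2   1.6]
fix rot [ 0.04  0.61 -0.32]
```

Request:
send_rows(
  steps=[
    [[-4,0,1],[0,0.5,0]],
    [[-4,0,0],[0,0,0]],
    [[-3,0,0],[0,0,0]],
    [[-3,0,0],[0,0,0]],
    [[-3,0,0],[0,0,0]],
    [[-3,0,0],[0,0,0]],
    [[-3,0,0],[0,0,0]],
  ],
)

```text
time_s: 14.0
tcp_pos: [0.6393, 0.0783, 0.0223]
eef_rot: [-0.012, -0.036, 0.999, 0.001]
wrist_force: [-8.5, 0.8, 7.3]
finger_gap: 0.004
```

```bash
python3 look.py 13
```

```text
t 14.0 jig [-39.2  16.8] z 22.3 yaw off -0.53 tilt [-0.025  0.    -1.   ] F [-8.5  0.8  7.3] gap 0.004
fix rot [ 0.13 -1.43 -0.53]
```

View pics/s13.png

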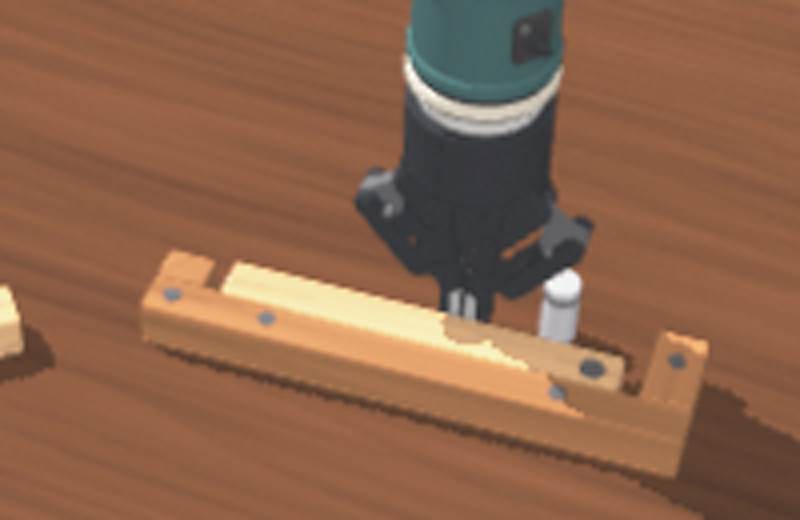

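Contact stops at TCP jig x = -39.4 (y = -26) and -39.2 (y = +17), so the batten lies parallel to the fence. Backing away and rising for a clear look.

Request:
send_rows(
  steps=[
    [[8,0,0],[0,-1.4,0]],
    [[20,0,0],[0,0,0]],
    [[40,0,0],[0,0,0]],
    [[20,0,-20],[0,0,0]],
    [[0,0,-40],[0,0,0]],
    [[0,0,-40],[0,0,0]],
    [[0,-40,-30],[0,0,0]],
    [[0,-40,0],[0,0,0]],
    [[0,-40,0],[0,0,0]],
    [[0,-40,0],[0,0,0]],
    [[0,-40,0],[0,0,0]],
    [[0,-40,0],[0,0,0]],
  ],
)

```text
time_s: 15.25
tcp_pos: [0.5689, -0.1779, 0.158]
eef_rot: [0.003, -0.037, 0.999, -0.0]
wrist_force: [0.9, -0.5, -0.1]
finger_gap: 0.001
```

Request:
send_rows(
  steps=[
    [[0,-40,0],[0,0,0]],
    [[0,-40,0],[0,0,0]],
    [[0,-40,0],[0,0,0]],
    [[0,0,0],[0,0,0]],
    [[0,0,0],[0,0,0]],
  ],
)

```text
time_s: 15.75
tcp_pos: [0.5744, -0.3164, 0.159]
eef_rot: [0.004, -0.028, 1.0, -0.004]
wrist_force: [-0.2, 0.2, 1.0]
finger_gap: -0.0
```

```bash
python3 - <<'E'
from h import *
tool()
im=camera("top"); cv2.imwrite("pics/top9.png",im[...,::-1])
cv2.imwrite("pics/top9c.png",cv2.resize(im[180:275,200:390],None,fx=4.2,fy=4.2,interpolation=cv2.INTER_CUBIC)[...,::-1])
px,w=batten("top",im,(225,190,350,232)); print(px.round(1),tojig(w).round(1))
s=camera("scene"); cv2.imwrite("pics/s14.png",cv2.resize(s[190:320,230:430],None,fx=4,fy=4,interpolation=cv2.INTER_CUBIC)[...,::-1])
E
```

```text
t 15.75 jig [-136.1 -371.3] z 159.0 yaw off -1.43 tilt [ 0.008 -0.007 -1.   ] F [-0.2  0.2  1. ] gap -0.0
[[240.2 207.4]
 [332.1 201.9]
 [332.9 215.6]
 [241.  221. ]] [[   7.7  107.7]
 [   6.1 -112.6]
 [ -27.4 -112.1]
 [ -25.7  107.3]]
```

View pics/top9.png

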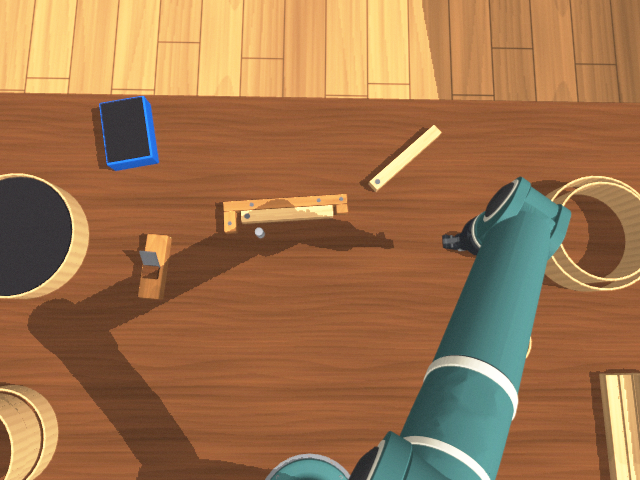

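View pics/top9c.png

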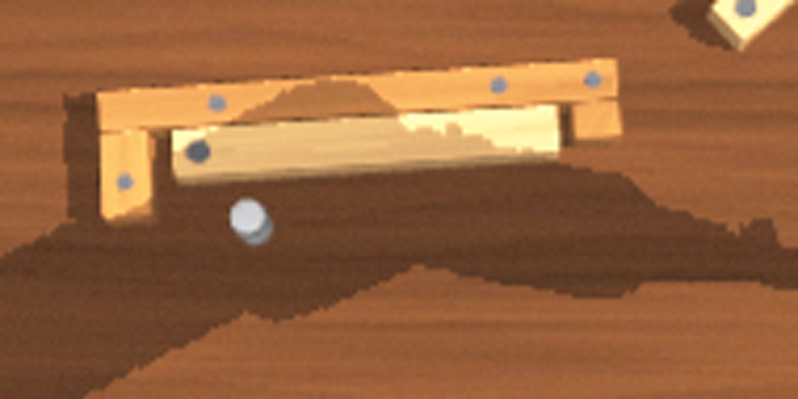

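In the top crop the batten lies home against the fence with no gap, between the blocks; measured near edge is at x -27.4/-25.7 mm (nominal -28) and y runs from -112 to +107 mm. The arm hides the jar here, so I'll check it and the hoop in the scene view before handing in.

```bash
python3 - <<'E'
from h import *
s=camera("scene"); cv2.imwrite("pics/scene9.png",s[...,::-1]); tool()
E
```

```text
t 15.9 jig [-135.6 -369.4] z 159.2 yaw off -1.26 tilt [ 0.008 -0.007 -1.   ] F [-1.4  1.  -0.2] gap -0.002
```

View pics/scene9.png

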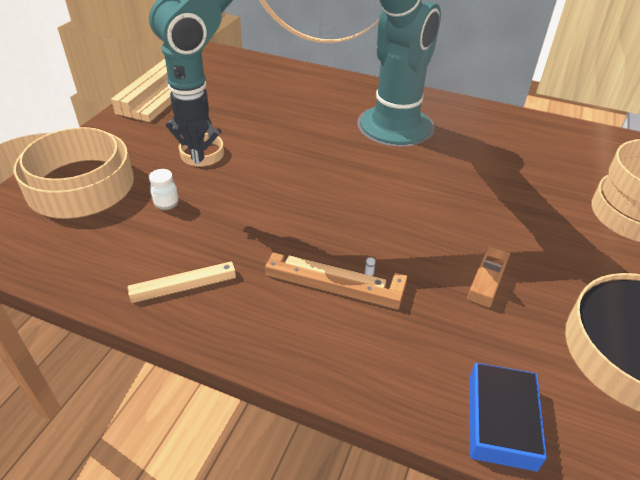

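View pics/s14.png

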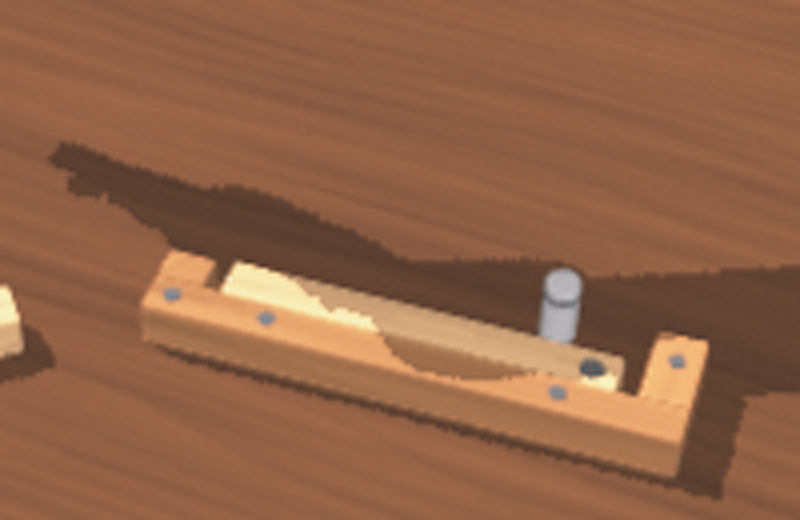

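The jar (164,189), hoop (202,150) and plane (489,277) are where they started. The batten lies in the bay, and the arm is in the air touching nothing. Handing in.

```bash
python3 -c "
from cell import bot
print(bot.close_job())"
```

```text
the job is handed in; nothing more can be done
None
```

The batten now lies home in the trimming jig, flat along the back fence between the two end blocks. I handed the job in at about 16 s of the 69 s allowed. No verdict was reported.

**What I did:** I pushed with shut fingers only. First I turned the batten to about 9° and slid it along its axis until the drilled end was behind the post. Then I swung the plain end in past the short block and pressed it against the fence on both sides of its middle.

**Intermediate condition:** it was met on the way in. The drilled end measured x about -23 mm, y about 102 mm, while the plain end was still outside at x about -56 mm.

**Last checks:**
- **Seating:** pressing stopped at the same depth on both sides of the middle (tool x -39.4 and -39.2 mm), with at most about 12 N along the push.
- **Position:** the final top view puts the near edge at x -27.4 and -25.7 mm (nominal -28), with the batten's middle at y about -2.5 mm.
- **Surroundings:** the plane, jar and hoop appear unmoved in the final pictures, and the arm is clear of everything.

**Disagreement:** an earlier scene-camera reading put the drilled end about 3 mm off the fence. The later contact readings and the top view did not confirm this, so I put it down to picking corners at low resolution.

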